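# Put the hand plane away in its clamshell case

## Robot

A 6-joint arm with a two-finger parallel gripper is mounted at the origin on the work surface. World frame = base frame: x ahead of the robot, y to its left, z up, the work surface at z = 0. Lengths are in m, angles in degrees, forces in N, time in s.
With the tool pointing down it reaches from about 0.35 to 0.875 m from the base axis. Payload 4.2 kg.
Tool frame: the origin (TCP) lies on the centre line of the jaws, within the pads' length; the fingertips stand 11 mm ahead of it and the grasp point (between the pads) lies 8 mm behind it; z points along the fingers, y is the line along which they close (so a half turn about z gives the same grasp; the last joint's range is limited). The gripper opens to 87 mm and grips with 3 to 60 N. Pads are 19 mm wide; open, the fingers measure 117 mm over their backs; the gripper's body (75 mm by 190 mm) begins 51 mm behind the grasp point.
Start: joints at [87.296, 22.042, 0.453, 0, -68.411, -14.817], TCP at [0.188, 0.596, 0.194] pointing down, gripper open.
Joint ranges: [-179.83, 179.83], [-69.29, 118.12], [-61.27, 80.66], [-181.25, 117.63], [-171.15, -9.14], [-177.46, 177.46]. Speed limits (degrees/s): [159.86, 159.86, 180, 180, 180, 180].

## Interface

Orientations are given as a 3x3 rotation matrix whose columns are the frame's x, y, z axes.
In Python, from station import r gives the robot as it stands.
- The arm moves only by the tool servo_tool, never from a script. Its argument "commands" is a list that holds one entry, the list of rows, each a list of 7 numbers: the closure, from 0 (fully open) to 1 (shut), then the shift along the tool's x, y, z in mm, then the turn, a rotation vector about the tool's x, y, z in rad. In form: [[[claw, x, y, z, ax, ay, az], ...]]. A call has exactly 5 rows; each row is the pose to reach, as a shift and turn from the pose commanded when the call began, along the tool's axes at that moment; what a row does not reach only later rows make up. A row lasts 1/10 s, in which the tool goes at most 50 mm and 8.59 degrees, less where a joint would pass 70% of its speed; a pose out of reach is approached as far as the arm can. A call with a gripper value outside its range is refused whole. The fingers move at their own pace and stop on an object; the grip force is fixed at half the most. Time passes only in rows, so rows that repeat a pose let the fingers close, or fill a call up. It gives the time, the measured TCP pose, the force, the opening and the grip force at its end, in the units of the state.
- r.sense(): the state, without advancing time (a new reading comes with each control period).
- r.capture(name): name is "scene" or "top"; returns a dict with "pixels" (480x640x3 uint8, red, green, blue), "camera_matrix" (3x3 intrinsics, pixels), "R" (3x3) and "t" (3): a world point X has camera coordinates R X + t. Camera axes: x right, y down, z forward; pixel columns grow to the right and rows downward; lengths in m; the calibration is good to about 2 mm. A picture is of the moment at which its call begins. There is no depth.
- r.finish_job(): hands the job in; it is judged then, once.
The state is a dict: "time_s": time; "joints": joint angles; "joint_velocities": joint speeds; "effort": joint torques, N m; "tcp_pos": TCP position; "ee_rot": TCP orientation; "wrist_force": force on the tool from outside, world axes, zero at the start; "moment": the same for the moment, N m; "gripper_width": opening from 0.0 (shut) to 1.0 (fully open); "gripper_force": force on a finger pad.
Only numpy, scipy, OpenCV 4.12 (cv2) and the standard library are available. Lean on these libraries where they do the work, as an engineer would, in place of code of your own. Each camera call takes 0.05 s, during which the arm holds its last target. There are 200 camera calls.

## Task

The hand plane lies on its side on the bench: put it away in its hinged wooden case. Swing the case's lid up to about upright, lay the plane inside on its sole, down on the floor between the corner blocks, and close the lid until its catch snaps shut, leaving the chisel, screwdriver, hammer, jar and cork block beside it where they are.

Things in the scene. Friction and masses are not known exactly. Their poses are not given: they have to be found in the camera images.
- case_floor (a point): Centre of the inner floor of the case, 7 above the bench: a dark wooden clamshell fixed to the bench, outside 98 deep (its x, pointing from the pull bar's side to the hinge) x 216 long (its y), z up. Bottom half 42 high, walls 7, inside 84 x 202. Lid half 46 high, top 6, walls 7. The plane lying central and level on the floor clears the shut lid by 13
- case_block (a point): Centre of one of four alike pale blocks in the inner corners of the case, each 12 (case x) x 32 (case y) x 18 high on the floor, at 36 in x and 85 in y either side of the floor's centre. They leave a channel 60 wide in x for the ends of the plane's sole; the channel is 202 long
- lid_hinge (a point): On the hinge axis, at the middle of the case's rear top rim: in the case's axes 49 in +x from the floor's centre and 35 above the floor. The hinge axis is the case's y. This frame turns with the lid
- lid_bar (a point): Centre of the lid's pull bar: round brass, 12 thick, parallel to the hinge, 90 long, 80 free between its two end arms, 50 out from the lid's front wall. Lid shut: on the robot's side, 75 above the bench, 148 from the hinge horizontally and 33 above it. Gripped across from above it turns in the fingers as the lid swings
- lid (a joint): Lid angle in rad: 0 shut, grows as it opens upward, 1.57 upright, stop at 1.9. A stiff hinge leaves the lid where it is let go (1 to 3 N at the bar moves it). A spring ball catch in the front wall keeps it shut; on closing, the lid meets the catch at about 0.1 and must be pressed down (about 7 N at the bar) to snap to 0; opening takes a like pull
- plane: Wooden hand plane; origin at the centre of its sole. x along it to the front knob, y across, z from sole to top. Sole body 180 x 46 x 20 high; on it at mid-length a block 56 (x) x 46 (y), 20 to 62 above the sole, its flat ends the best grip. Knob 22 across at x = 75, up to 44. 0.3 to 0.55 kg. Starts lying on its +y side, top facing roughly the robot
- plane_mid (a point): Middle of the hand plane, in its axes: mid-length, mid-width, 31 above its sole (half-way up; 15 below the best grip height on the block). At the start 23 above the bench. Either end of the plane may go either way in the case
- chisel_mid (a point): wooden-handled chisel, 210 long, 24 across its handle, lying flat along its own x between the case and the plane; point half-way along it, 12 above the bench
- jar_mid (a point): squat screw-top jar, 72 across, 85 high; point half-way up
- block_mid (a point): cork sanding block 90 x 50 x 30; point at its centre
- driver_mid (a point): screwdriver, 200 long, lying on the bench along its own x; point on its handle
- mallet_mid (a point): hammer, 260 long, lying on the bench along its own x; point on its handle
Things that resemble listed ones, but are neither listed nor needed, are in the scene too. Of the things like the plane, leave any that is green or yellow; of the rest the larger one is meant.

How it is judged:
By the outcome, as a careful person would: the job done as asked, in the order asked, and still so for the second after the job is handed in, with the robot touching nothing.
It also fails if it takes over 72 s, if anything falls off the work surface, if the arm or the gripper's body presses on something with over 40 N, if the wrist force passes 120 N, or if a joint passes its speed limit or range.

## Working session

There is one attempt and no reset: what is moved stays moved. The work goes in short steps, Python scripts to look and compute and a tool call to move; the robot and the scene stay as the last step left them, time stands still between calls to the robot, and variables do not carry over. Pictures are saved under pics/ and viewed, at most 10 in all, crops included, and the job is handed in when it is done.

Besides the shell and the picture viewer there is one more tool, called after "Call:" as name(argument=value, ...) on one line, values as JSON. servo_tool: Moves the arm, as the interface text tells. Its arguments: {"type":"object","properties":{"commands":{"type":"array","items":{"type":"array","items":{"type":"array","items":{"type":"number"}}}}},"required":["commands"]}

```bash
mkdir -p pics; cat > h.py <<'E'
import numpy as np, cv2
from station import r
def cap(n,f=None):
    d=r.capture(n)
    if f: cv2.imwrite('pics/'+f,cv2.cvtColor(np.array(d['pixels']),cv2.COLOR_RGB2BGR))
    return d
def ray(d,u,v,z):
    K=np.array(d['camera_matrix']);R=np.array(d['R']);t=np.array(d['t'])
    c=-R.T@t; w=R.T@np.linalg.solve(K,[u,v,1]); return (c+w*(z-c[2])/w[2]).round(4)
def proj(d,X):
    p=np.array(d['camera_matrix'])@(np.array(d['R'])@np.array(X)+np.array(d['t'])); return (p[:2]/p[2]).round(1)
def st():
    s=r.sense(); print(s['time_s'],np.round(s['tcp_pos'],4),np.round(s['ee_rot'],3).tolist(),np.round(s['wrist_force'],1),s['gripper_width'],s['gripper_force'],np.round(s['joints'],1))
E
python3 - <<'E'
from h import *
import pickle
a=cap('scene','s1.png');b=cap('top','t1.png')
pickle.dump((a,b),open('v1.pkl','wb'))
for d in(a,b): print(-np.array(d['R']).T@d['t'])
st()
E
```

```text
[1.30033716 0.25166202 1.13567131]
[0.42553702 0.01047099 1.52892029]
0.1 [0.1879 0.5955 0.1933] [[0.954, -0.301, -0.0], [-0.301, -0.954, -0.002], [0.0, 0.002, -1.0]] [-0.3 -0.  -0.2] 0.9989638034789152 0.0 [ 87.3  22.1   0.4  -0.  -68.4 -14.8]
```

View pics/s1.png

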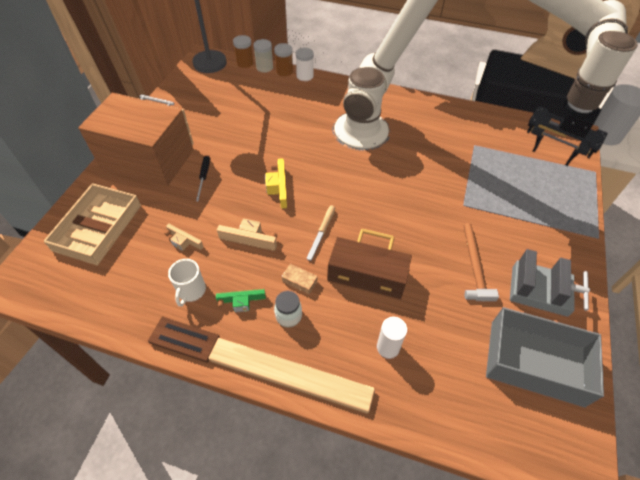

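View pics/t1.png

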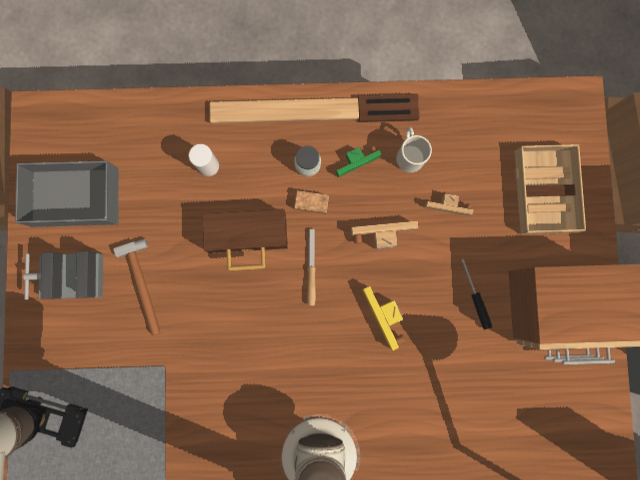

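```bash
python3 - <<'E'
from h import *
import pickle
a,b=pickle.load(open('v1.pkl','rb'))
im=cv2.cvtColor(np.array(b['pixels']),cv2.COLOR_RGB2BGR)
c1=cv2.resize(im[185:285,340:480],None,fx=5.6,fy=5.6,interpolation=cv2.INTER_CUBIC)[:300]
c1=cv2.resize(im[190:280,190:450],None,fx=3,fy=3,interpolation=cv2.INTER_CUBIC)
sm=cv2.cvtColor(np.array(a['pixels']),cv2.COLOR_RGB2BGR)
c2=cv2.resize(sm[210:300,160:420],None,fx=3,fy=3,interpolation=cv2.INTER_CUBIC)
cv2.imwrite('pics/c1.png',np.vstack([c1,c2]))
E
```

```text
(no output)
```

View pics/c1.png

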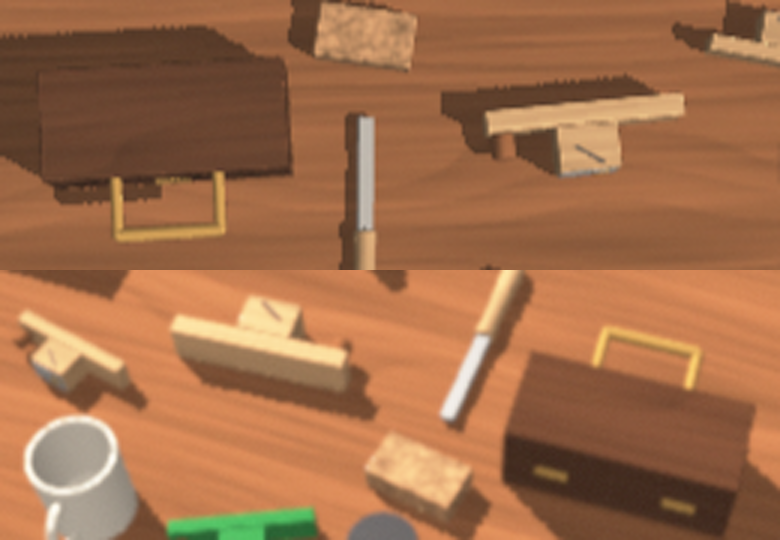

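```bash
cat > m.py <<'E'
from h import *
import pickle
a,b=pickle.load(open('v1.pkl','rb'))
f=lambda L,z:np.array([ray(b,190+x/3,190+y/3,z) for x,y in L])
L=f([(38,72),(285,60),(291,172),(42,184)],.088);print('lid',L.tolist(),L.mean(0))
B=f([(118,236),(225,230)],.075);print('bar',B.tolist(),B.mean(0))
P=f([(485,113),(684,94),(685,113),(488,133)],.046);print('body',P.tolist(),P.mean(0))
Q=f([(555,127),(618,123),(621,168),(560,175)],.046);print('blk',Q.tolist(),Q.mean(0))
for n,V in(('lid',L[0]-L[1]),('bar',B[0]-B[1]),('pl',P[0]-P[1]+P[3]-P[2])): print(n,np.degrees(np.arctan2(V[1],V[0])))
# scene check
g=lambda x,y,z:ray(a,160+x/3,210+(y-270)/3,z)
print('bar scene',g(605,329,.075),g(698,352,.075)); print('plane scene top edge',g(176,320,.046),g(348,350,.046))
E
python3 m.py
```

```text
lid [[0.6508, 0.2893, 0.088], [0.6551, 0.0724, 0.088], [0.5561, 0.0696, 0.088], [0.5521, 0.2867, 0.088]] [0.603525 0.1795   0.088   ]
bar [[0.5055, 0.2231, 0.075], [0.508, 0.1292, 0.075]] [0.50675 0.17615 0.075  ]
body [[0.6082, -0.1049, 0.046], [0.6202, -0.2854, 0.046], [0.6029, -0.2854, 0.046], [0.59, -0.107, 0.046]] [ 0.605325 -0.195675  0.046   ]
blk [[0.5936, -0.1676, 0.046], [0.5956, -0.2245, 0.046], [0.5548, -0.2254, 0.046], [0.5501, -0.1703, 0.046]] [ 0.573525 -0.19695   0.046   ]
lid 91.13572882861116
bar 91.52508645904963
pl 93.96874467174807
bar scene [0.5074 0.1313 0.075 ] [0.5057 0.2234 0.075 ]
plane scene top edge [ 0.6108 -0.2819  0.046 ] [ 0.591  -0.1057  0.046 ]
```

Candidates like the plane, in top view: the large wooden one (385,233), a small wooden one (450,205), a yellow one (382,318) and a green one (358,160). The large wooden one at (385,233) is meant, since it is the larger of the two that aren't green or yellow. The crop confirms this: its knob points to +y and its top faces the robot.

```bash
cat >> h.py <<'E'
from scipy.spatial.transform import Rotation as Ro
def R_of(yaw,tilt=0):
    "tool pointing down, tool x at yaw (deg); tilt: tool z leans toward tool x by tilt deg"
    y=np.radians(yaw); x=np.array([np.cos(y),np.sin(y),0]); z=np.array([0,0,-1.]); t=np.radians(tilt)
    zz=z*np.cos(t)+x*np.sin(t); xx=x*np.cos(t)-z*np.sin(t); return np.array([xx,np.cross(zz,xx),zz]).T
def plan(wps,start=None):
    "wps: list of (grasp point, R, ncalls): prints last row of each call, in its own start frame"
    if start is None:
        s=r.sense(); p=np.array(s['tcp_pos']);R=np.array(s['ee_rot'])
    else: p,R=start
    for g,R2,n in wps:
        R2=np.array(R2); q=np.array(g)+0.008*R2[:,2]; rv=Ro.from_matrix(R.T@R2).as_rotvec()
        for k in range(n):
            Rk=R@Ro.from_rotvec(rv*k/n).as_matrix()
            print(np.round(Rk.T@(q-p)/n*1000,1).tolist(),np.round(rv/n,3).tolist())
        p,R=q,R2
    return p,R
E
python3 - <<'E'
from h import *
Rb=R_of(-88.8)
p=plan([([.5055,.177,.16],Rb,3),([.5055,.177,.075],Rb,1)])
# arc waypoints in tool frame from bar, deg
h=np.array([.6535,.042]);o=np.array([-.148,.033]);prev=o
for t in np.arange(0,101,5):
    c,s=np.cos(np.radians(t)),np.sin(np.radians(t)); n=np.array([c*o[0]+s*o[1],-s*o[0]+c*o[1]])
    print(t,((n-o)*1000).round(1))
E
```

```text
[142.9, 101.1, 14.0] [0.001, -0.0, 0.415]
[171.6, 35.0, 13.9] [0.001, -0.0, 0.415]
[171.1, -37.1, 13.8] [0.001, -0.0, 0.415]
[0.0, 0.0, 85.0] [0.0, 0.0, 0.0]
0 [0. 0.]
5 [ 3.4 12.8]
10 [ 8.  25.2]
15 [13.6 37.2]
20 [20.2 48.6]
25 [27.8 59.5]
30 [36.3 69.6]
35 [45.7 78.9]
40 [55.8 87.4]
45 [66.7 95. ]
50 [ 78.1 101.6]
55 [ 90.1 107.2]
60 [102.6 111.7]
65 [115.4 115.1]
70 [128.4 117.4]
75 [141.6 118.5]
80 [154.8 118.5]
85 [168.  117.3]
90 [181. 115.]
95 [193.8 111.6]
100 [206.2 107. ]
```

Call:
servo_tool(commands=[[[0.3,28.6,20.2,2.8,0,0,0.083],[0.65,57.2,40.4,5.6,0,0,0.166],[0.65,85.7,60.7,8.4,0,0,0.249],[0.65,114.3,80.9,11.2,0,0,0.332],[0.65,142.9,101.1,14,0,0,0.415]]])

```text
time_s: 0.6
tcp_pos: [0.2944, 0.4551, 0.1797]
ee_rot: [[0.749, -0.662, -0.0], [-0.662, -0.749, -0.001], [0.0, 0.001, -1.0]]
wrist_force: [0.6, 1.1, -0.0]
gripper_width: 0.636
gripper_force: 0.0
```

Call:
servo_tool(commands=[[[0.65,34.3,7,2.8,0,0,0.083],[0.65,68.6,14,5.6,0,0,0.166],[0.65,103,21,8.4,0,0,0.249],[0.65,137.3,28,11.2,0,0,0.332],[0.65,171.6,35,14,0,0,0.415]]])

```text
time_s: 1.1
tcp_pos: [0.4002, 0.3156, 0.1659]
ee_rot: [[0.418, -0.908, -0.0], [-0.908, -0.418, -0.0], [0.0, 0.001, -1.0]]
wrist_force: [-0.3, 1.3, 0.3]
gripper_width: 0.356
gripper_force: 0.0
```

Call:
servo_tool(commands=[[[0.65,34.2,-7.4,2.8,0,0,0.083],[0.65,68.4,-14.8,5.6,0,0,0.166],[0.65,102.7,-22.3,8.4,0,0,0.249],[0.65,136.9,-29.7,11.2,0,0,0.332],[0.65,171.1,-37.1,13.8,0,0,0.415]]])

```text
time_s: 1.6
tcp_pos: [0.5059, 0.1761, 0.152]
ee_rot: [[0.017, -1.0, -0.001], [-1.0, -0.017, -0.0], [0.0, 0.001, -1.0]]
wrist_force: [0.9, 0.2, 0.3]
gripper_width: 0.347
gripper_force: 0.0
```

```bash
python3 - <<'E'
from h import *
st(); plan([([.5055,.177,.075],R_of(-88.8),1)])
E
```

```text
1.6 [0.5059 0.1761 0.152 ] [[0.017, -1.0, -0.001], [-1.0, -0.017, -0.0], [0.0, 0.001, -1.0]] [0.9 0.2 0.3] 0.3467873443427347 0.0 [ 36.5  15.5 -15.7  -0.  -58.9 -35.6]
[-0.9, 0.3, 85.0] [0.001, -0.0, -0.004]
```

Call:
servo_tool(commands=[[[0.65,0,0,25,0,0,0],[0.65,0,0,50,0,0,0],[0.65,0,0,70,0,0,0],[0.65,0,0,82,0,0,0],[0.65,0,0,85,0,0,0]]])

```text
time_s: 2.1
tcp_pos: [0.5046, 0.1769, 0.0659]
ee_rot: [[0.02, -1.0, -0.003], [-1.0, -0.02, -0.002], [0.002, 0.003, -1.0]]
wrist_force: [-0.8, -0.0, -0.5]
gripper_width: 0.353
gripper_force: 0.0
```

Call:
servo_tool(commands=[[[0.9,0,0,0,0,0,0],[0.95,0,0,0,0,0,0],[1,0,0,0,0,0,0],[1,0,0,0,0,0,0],[1,0,0,0,0,0,0]]])

```text
time_s: 2.6
tcp_pos: [0.5058, 0.1777, 0.068]
ee_rot: [[0.02, -1.0, 0.001], [-1.0, -0.02, 0.001], [-0.001, -0.001, -1.0]]
wrist_force: [-0.7, 0.5, -0.4]
gripper_width: 0.027
gripper_force: 0.0
```

```bash
python3 - <<'E'
from h import *
st()
a=cap('scene');b=cap('top')
import pickle;pickle.dump((a,b),open('v2.pkl','wb'))
c=lambda d:cv2.cvtColor(np.array(d['pixels']),cv2.COLOR_RGB2BGR)
A=cv2.resize(c(a)[140:300,300:460],(400,400),interpolation=cv2.INTER_CUBIC)
B=cv2.resize(c(b)[180:310,180:310],(400,400),interpolation=cv2.INTER_CUBIC)
cv2.imwrite('pics/g1.png',np.hstack([A,B]))
E
```

```text
2.6 [0.5058 0.1777 0.068 ] [[0.02, -1.0, 0.001], [-1.0, -0.02, 0.001], [-0.001, -0.001, -1.0]] [-0.7  0.5 -0.4] 0.026667247705212335 0.0 [ 36.7  20.9 -21.8   0.  -47.3 -35.6]
```

View pics/g1.png

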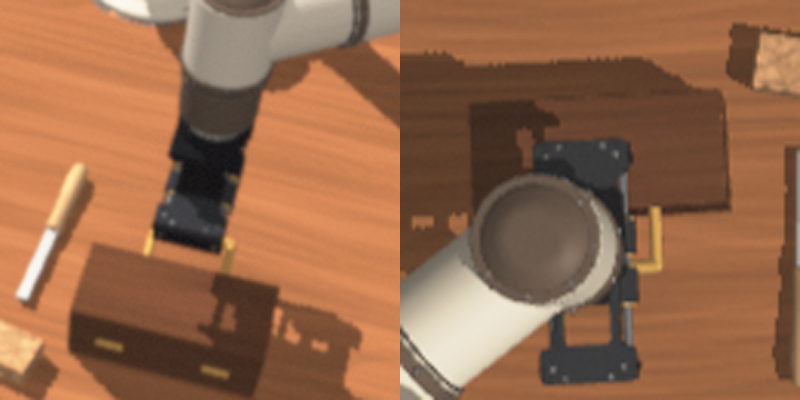

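Call:
servo_tool(commands=[[[1,0,0,0,0,0,0],[1,0,0,0,0,0,0],[1,0,0,0,0,0,0],[1,0,0,0,0,0,0],[1,0,0,0,0,0,0]]])

```text
time_s: 3.2
tcp_pos: [0.5055, 0.1775, 0.0674]
ee_rot: [[0.02, -1.0, -0.0], [-1.0, -0.02, -0.0], [0.0, 0.0, -1.0]]
wrist_force: [-0.4, 0.0, -0.0]
gripper_width: 0.004
gripper_force: 0.0
```

```bash
python3 - <<'E'
from h import *
import pickle
a,b=pickle.load(open('v2.pkl','rb'));a0,b0=pickle.load(open('v1.pkl','rb'))
for n,d in(('scene',a),('top',b),('scene0',a0),('top0',b0)):
    h=cv2.cvtColor(np.array(d['pixels']),cv2.COLOR_RGB2HSV)
    m=cv2.inRange(h,(17,110,90),(28,255,255))
    m2=np.zeros_like(m); s=(slice(225,262),slice(350,410)) if 'scene' in n else (slice(243,275),slice(222,272)); m2[s]=m[s]
    v,u=np.nonzero(m2); print(n,len(u))
    if len(u):
        # outermost bar centreline column-wise
        for c in np.unique(u)[::6]:
            vv=v[u==c]; print(c,vv.min(),vv.max(),end=' | ')
        print()
for d in(a,b): print(proj(d,[.5055,.177,.075]))
E
```

```text
scene 50
358 237 241 | 391 236 245 | 
top 82
255 265 266 | 261 248 267 | 
scene0 159
358 237 241 | 364 229 232 | 370 231 233 | 376 232 234 | 382 233 236 | 388 235 237 | 
top0 241
227 250 262 | 233 266 269 | 239 266 269 | 245 266 268 | 251 249 268 | 257 265 268 | 263 247 267 | 
[377.  233.2]
[246.9 268.1]
```

Call:
servo_tool(commands=[[[1,0,0,-4,0,0,0],[1,0,0,-10,0,0,0],[0.8,0,0,-25,0,0,0],[0.65,0,0,-45,0,0,0],[0.65,0,0,-60,0,0,0]]])

```text
time_s: 3.7
tcp_pos: [0.506, 0.1777, 0.1292]
ee_rot: [[0.02, -1.0, 0.002], [-1.0, -0.02, 0.001], [-0.001, -0.002, -1.0]]
wrist_force: [1.2, 0.1, 0.4]
gripper_width: 0.19
gripper_force: 0.0
```

Call:
servo_tool(commands=[[[0.4,0,0,-30,0,0,0],[0.2,0,0,-40,0,0,0],[0,0,0,-60,0,0,0],[0,0,0,-60,0,0,0],[0,0,0,-60,0,0,0]]])

```text
time_s: 4.2
tcp_pos: [0.5052, 0.1775, 0.1872]
ee_rot: [[0.02, -1.0, -0.0], [-1.0, -0.02, 0.001], [-0.001, 0.0, -1.0]]
wrist_force: [-0.9, -0.6, 0.1]
gripper_width: 0.648
gripper_force: 0.0
```

```bash
python3 - <<'E'
from h import *
st()
a=cap('scene');b=cap('top')
import pickle;pickle.dump((a,b),open('v3.pkl','wb'))
s=r.sense();p=np.array(s['tcp_pos']);R=np.array(s['ee_rot'])
out=[]
for d,x0,y0 in((a,310,110),(b,180,180)):
    I=cv2.cvtColor(np.array(d['pixels']),cv2.COLOR_RGB2BGR)[y0:y0+160,x0:x0+130]
    I=cv2.resize(I,None,fx=3,fy=3,interpolation=cv2.INTER_CUBIC)
    for q,c in(([0,0,.011],(0,255,0)),([0,.0435,.011],(255,0,0)),([0,-.0435,.011],(255,0,0))):
        w=(proj(d,p+R@np.array(q))-[x0,y0])*3; cv2.circle(I,tuple(int(t) for t in w),3,c,-1)
    out.append(I)
cv2.imwrite('pics/g2.png',np.hstack(out)); print(proj(b,[0,0,0]))
E
```

```text
4.2 [0.5052 0.1775 0.1872] [[0.02, -1.0, -0.0], [-1.0, -0.02, 0.001], [-0.001, 0.0, -1.0]] [-0.9 -0.6  0.1] 0.6476865907521718 0.0 [ 36.7  13.7 -12.7  -0.  -63.6 -35.6]
[319.6 456.7]
```

View pics/g2.png

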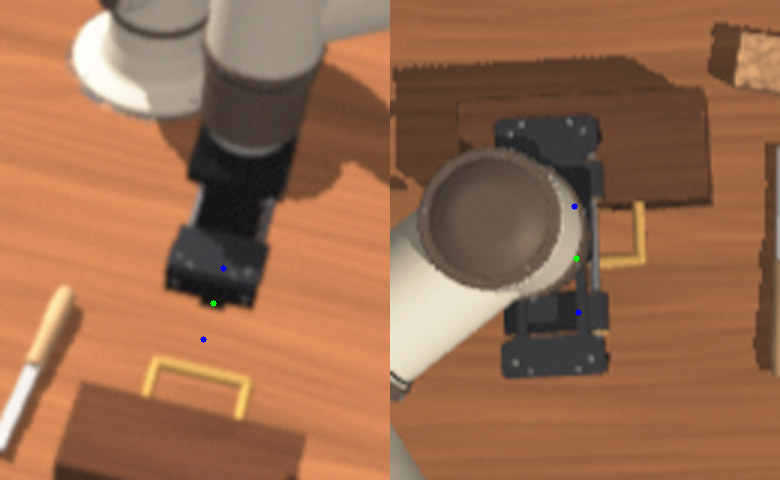

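```bash
python3 - <<'E'
from h import *
import pickle
a,b=pickle.load(open('v3.pkl','rb'))
p=np.array([.5052,.1775,.1872])
for n,d,x0,y0 in(('s',a,310,110),('t',b,180,180)):
    for dz in(.059,.1,.15):
      print(n,dz,[((proj(d,p+[sx*.095,sy*.0375,dz])-[x0,y0])*3).tolist() for sx in(1,-1) for sy in(1,-1)])
g=lambda u,v:(310+u/3,110+v/3)
E
```

```text
s 0.059 [[241.5, 346.20000000000005], [153.30000000000007, 323.70000000000005], [288.59999999999997, 186.90000000000003], [207.59999999999997, 168.0]]
s 0.1 [[248.40000000000003, 315.29999999999995], [157.5, 292.20000000000005], [296.09999999999997, 154.20000000000002], [212.69999999999993, 135.0]]
s 0.15 [[257.40000000000003, 274.79999999999995], [163.19999999999993, 251.09999999999997], [306.0, 111.90000000000003], [219.59999999999997, 92.40000000000003]]
t 0.059 [[124.5, 133.20000000000002], [220.5, 130.5], [127.5, 378.30000000000007], [225.29999999999998, 375.59999999999997]]
t 0.1 [[115.5, 126.0], [214.79999999999998, 123.29999999999998], [118.79999999999998, 379.5], [219.59999999999997, 376.19999999999993]]
t 0.15 [[104.09999999999997, 116.70000000000002], [207.59999999999997, 113.70000000000002], [107.09999999999997, 380.69999999999993], [212.40000000000003, 377.40000000000003]]
```

```bash
python3 - <<'E'
from h import *
import pickle
a,b=pickle.load(open('v1.pkl','rb'))
p=np.array([.1879,.5955,.1933]);R=np.array([[.954,-.301,0],[-.301,-.954,0],[0,0,-1.]])
out=[]
for d,x0,y0 in((a,500,80),(b,0,370)):
    I=cv2.cvtColor(np.array(d['pixels']),cv2.COLOR_RGB2BGR)[y0:y0+110,x0:x0+130]
    I=cv2.resize(I,None,fx=3,fy=3,interpolation=cv2.INTER_CUBIC)
    for o,c in((0,(0,255,0)),(-.04,(0,0,255))):
      for y in(.0435,.0585,-.0435,-.0585):
        w=(proj(d,p+R@np.array([0,y,.011+o]))-[x0,y0])*3; cv2.circle(I,tuple(int(t) for t in w),2,c,-1)
    out.append(I)
a,b=pickle.load(open('v2.pkl','rb'));p=np.array([.5058,.1777,.068])
I=cv2.cvtColor(np.array(a['pixels']),cv2.COLOR_RGB2BGR)[160:270,330:460];I=cv2.resize(I,None,fx=3,fy=3,interpolation=cv2.INTER_CUBIC)
cv2.imwrite('pics/g3.png',np.hstack(out))
E
```

```text
(no output)
```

View pics/g3.png

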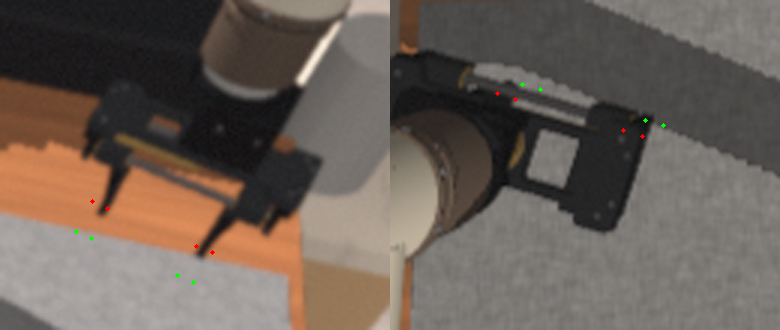

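The TCP reading sits about 30 mm below where the real fingertips show in the images, so I passed above the bar. I'll go lower and close there.

Call:
servo_tool(commands=[[[0.65,0,0,40,0,0,0],[0.65,0,0,80,0,0,0],[0.65,0,0,110,0,0,0],[0.65,0,0,130,0,0,0],[0.65,0,0,140,0,0,0]]])

```text
time_s: 4.8
tcp_pos: [0.5037, 0.1762, 0.0443]
ee_rot: [[0.02, -1.0, -0.005], [-1.0, -0.02, -0.003], [0.003, 0.005, -1.0]]
wrist_force: [-0.4, -0.1, -0.8]
gripper_width: 0.462
gripper_force: 0.0
```

Call:
servo_tool(commands=[[[0.9,0,0,0,0,0,0],[0.9,0,0,0,0,0,0],[0.9,0,0,0,0,0,0],[0.9,0,0,0,0,0,0],[0.9,0,0,0,0,0,0]]])

```text
time_s: 5.3
tcp_pos: [0.5064, 0.178, 0.0486]
ee_rot: [[0.02, -1.0, 0.002], [-1.0, -0.02, 0.001], [-0.001, -0.002, -1.0]]
wrist_force: [0.4, 0.1, 1.5]
gripper_width: 0.115
gripper_force: 17.2
```

Call:
servo_tool(commands=[[[0.65,0,0,0,0,0,0],[0.65,0,0,0,0,0,0],[0.65,0,0,4,0,0,0],[0.65,0,0,8,0,0,0],[0.65,0,0,10,0,0,0]]])

```text
time_s: 5.8
tcp_pos: [0.505, 0.1772, 0.0366]
ee_rot: [[0.02, -1.0, -0.001], [-1.0, -0.02, -0.001], [0.001, 0.001, -1.0]]
wrist_force: [-0.2, 0.2, 0.6]
gripper_width: 0.344
gripper_force: 0.0
```

Call:
servo_tool(commands=[[[0.95,0,0,0,0,0,0],[0.95,0,0,0,0,0,0],[0.95,0,0,0,0,0,0],[0.95,0,0,0,0,0,0],[0.95,0,0,0,0,0,0]]])

```text
time_s: 6.3
tcp_pos: [0.5064, 0.1777, 0.0377]
ee_rot: [[0.02, -1.0, 0.002], [-1.0, -0.02, 0.001], [-0.0, -0.002, -1.0]]
wrist_force: [3.5, -0.5, -1.1]
gripper_width: 0.127
gripper_force: 30.0
```

Call:
servo_tool(commands=[[[0.95,0,-3.4,-12.8,0,0,0],[0.95,0,-8,-25.2,0,0,0],[0.95,0,-13.6,-37.2,0,0,0],[0.95,0,-20.2,-48.6,0,0,0],[0.95,0,-27.8,-59.5,0,0,0]]])

```text
time_s: 6.8
tcp_pos: [0.5316, 0.1782, 0.096]
ee_rot: [[0.019, -1.0, -0.004], [-1.0, -0.019, 0.0], [-0.0, 0.004, -1.0]]
wrist_force: [-0.9, 2.7, -4.4]
gripper_width: 0.123
gripper_force: 30.0
```

Call:
servo_tool(commands=[[[0.95,0,-8.5,-10.1,0,0,0],[0.95,0,-17.9,-19.4,0,0,0],[0.95,0,-28,-27.9,0,0,0],[0.95,0,-38.9,-35.5,0,0,0],[0.95,0,-50.3,-42.1,0,0,0]]])

```text
time_s: 7.3
tcp_pos: [0.5797, 0.1794, 0.1402]
ee_rot: [[0.021, -1.0, -0.008], [-1.0, -0.021, -0.001], [0.0, 0.008, -1.0]]
wrist_force: [-9.9, 3.0, 9.5]
gripper_width: 0.123
gripper_force: 30.0
```

Call:
servo_tool(commands=[[[0.95,0,-11.5,-6.5,0,0,0],[0.95,0,-24,-12,0,0,0],[0.95,0,-37,-15.5,0,0,0],[0.95,0,-50,-18,0,0,0],[0.95,0,-63.2,-19,0,0,0]]])

```text
time_s: 7.8
tcp_pos: [0.6455, 0.181, 0.1589]
ee_rot: [[0.021, -1.0, -0.003], [-1.0, -0.021, 0.001], [-0.001, 0.003, -1.0]]
wrist_force: [-3.3, 1.0, 2.7]
gripper_width: 0.125
gripper_force: 30.0
```

Call:
servo_tool(commands=[[[0.95,0,-13.2,0,0,0,0],[0.95,0,-26.4,1.2,0,0,0],[0.95,0,-39.4,3.5,0,0,0],[0.95,0,-52.2,6.9,0,0,0],[0.95,0,-57.2,8.7,0,0,0]]])

```text
time_s: 8.3
tcp_pos: [0.7037, 0.1825, 0.1489]
ee_rot: [[0.02, -1.0, -0.002], [-1.0, -0.02, 0.001], [-0.001, 0.002, -1.0]]
wrist_force: [-2.8, 2.2, 2.8]
gripper_width: 0.123
gripper_force: 30.0
```

Call:
servo_tool(commands=[[[0.7,0,0,0,0,0,0],[0.65,0,0,0,0,0,0],[0.6,0,0,0,0,0,0],[0.6,0,0,-15,0,0,0],[0.6,0,0,-40,0,0,0]]])

```text
time_s: 8.8
tcp_pos: [0.7024, 0.1806, 0.1875]
ee_rot: [[0.02, -1.0, -0.005], [-1.0, -0.02, -0.002], [0.002, 0.005, -1.0]]
wrist_force: [1.2, 0.8, 0.1]
gripper_width: 0.387
gripper_force: 0.0
```

```bash
python3 - <<'E'
from h import *
st()
O=np.array([0,0,-.028])
# plane yaw: plane x at 94 -> tool x yaw 4 ; waypoint above plane, tilt 60, offset handled in world for now
R=R_of(4,60); z=R[:,2]; g=np.array([.570,-.1982,.023])
print(z)
pre=g-z*.14+[0,0,.03]
s=plan([([.60,.12,.30],R_of(-50,0),2),([.52,0,.30],R_of(4,30),2),(pre+O,R,3)])
E
```

```text
8.8 [0.7024 0.1806 0.1875] [[0.02, -1.0, -0.005], [-1.0, -0.02, -0.002], [0.002, 0.005, -1.0]] [1.2 0.8 0.1] 0.387378601167059 0.0 [ 27.1  32.5  16.7  -0.  -74.5 -26. ]
[ 0.86391581  0.06041088 -0.5       ]
[29.4, 52.0, -51.9] [0.003, -0.0, -0.339]
[10.4, 58.7, -52.1] [0.003, -0.0, -0.339]
[21.4, 67.6, -0.5] [0.123, 0.242, -0.46]
[-9.9, 69.8, -7.8] [0.123, 0.242, -0.46]
[-57.4, 67.1, 44.6] [0.0, 0.175, 0.0]
[-64.3, 67.1, 34.0] [0.0, 0.175, 0.0]
[-69.2, 67.1, 22.3] [0.0, 0.175, 0.0]
```

Call:
servo_tool(commands=[[[0.6,4,8,-22,0,0,-0.03],[0.6,10,18,-40,0,0,-0.1],[0.6,17,30,-48,0,0,-0.18],[0.6,23,41,-51,0,0,-0.26],[0.5,29.4,52,-52,0,0,-0.34]]])

```text
time_s: 9.3
tcp_pos: [0.652, 0.1504, 0.2424]
ee_rot: [[0.355, -0.935, 0.001], [-0.935, -0.355, 0.0], [0.0, -0.001, -1.0]]
wrist_force: [0.0, -0.5, -0.8]
gripper_width: 0.432
gripper_force: 0.0
```

Call:
servo_tool(commands=[[[0.4,2,12,-10,0,0,-0.07],[0.3,4,24,-21,0,0,-0.14],[0.2,6,36,-31,0,0,-0.2],[0.1,8,47,-42,0,0,-0.27],[0,10.4,58.7,-52,0,0,-0.34]]])

```text
time_s: 9.8
tcp_pos: [0.6005, 0.1199, 0.2941]
ee_rot: [[0.646, -0.763, 0.0], [-0.763, -0.646, -0.0], [0.0, -0.0, -1.0]]
wrist_force: [0.0, 0.3, -0.5]
gripper_width: 0.856
gripper_force: 0.0
```

Call:
servo_tool(commands=[[[0,4.3,13.5,0,0.025,0.048,-0.092],[0,8.6,27,0,0.049,0.097,-0.184],[0,12.8,40.5,0,0.074,0.145,-0.276],[0,17.1,54,0,0.098,0.194,-0.368],[0,21.4,67.6,-0.5,0.123,0.242,-0.46]]])

```text
time_s: 10.3
tcp_pos: [0.5626, 0.06, 0.2941]
ee_rot: [[0.884, -0.385, 0.265], [-0.387, -0.921, -0.045], [0.261, -0.063, -0.963]]
wrist_force: [-0.2, -0.6, 0.3]
gripper_width: 1.002
gripper_force: 0.0
```

Call:
servo_tool(commands=[[[0,-2,14,-1.6,0.025,0.048,-0.092],[0,-4,28,-3.2,0.049,0.097,-0.184],[0,-6,42,-4.7,0.074,0.145,-0.276],[0,-8,56,-6.2,0.098,0.194,-0.368],[0,-9.9,69.8,-7.8,0.123,0.242,-0.46]]])

```text
time_s: 10.8
tcp_pos: [0.5243, -0.0, 0.2946]
ee_rot: [[0.862, 0.075, 0.501], [0.066, -0.997, 0.036], [0.502, 0.002, -0.865]]
wrist_force: [0.3, -0.6, -0.3]
gripper_width: 1.004
gripper_force: 0.0
```

```bash
python3 - <<'E'
from h import *
st()
J=np.array([[22.042,.453,-68.411],[20.9,-21.8,-47.3],[13.7,-12.7,-63.6],[32.5,16.7,-74.5],[15.5,-15.7,-58.9]])
P=np.array([[.188,.596,.194],[.5058,.1777,.068],[.5052,.1775,.1872],[.7024,.1806,.1875],[.5059,.1761,.152]])
s=r.sense();j=s['joints'];J=np.vstack([J,[j[1],j[2],j[4]]]);P=np.vstack([P,s['tcp_pos']])
from scipy.optimize import least_squares
def fk(v,J):
    h,a0,l1,l2,e,L=v;q2,q3,q5=np.radians(J).T;p=q2-q3;t=p-q5
    return np.c_[a0+l1*np.sin(q2)+l2*np.cos(p)+e*np.sin(p)+L*np.cos(t), h+l1*np.cos(q2)-l2*np.sin(p)+e*np.cos(p)-L*np.sin(t)]
rr=np.sqrt(P[:,0]**2+P[:,1]**2-.1595**2)
f=lambda v:(fk(v,J)-np.c_[rr,P[:,2]]).ravel()
o=least_squares(f,[.3,0,.4,.4,0,.2]);print(o.x.round(3),abs(o.fun).max())
E
```

```text
10.8 [ 0.5243 -0.      0.2946] [[0.862, 0.075, 0.501], [0.066, -0.997, 0.036], [0.502, 0.002, -0.865]] [ 0.3 -0.6 -0.3] 1.0037856352998902 0.0 [ 23.6  -8.1 -32.7  15.8 -37.8  60.6]
[ 0.248 -0.046  0.639  0.427  0.033  0.513] 0.01691820459997745
```

```bash
python3 - <<'E'
from h import *
R=R_of(4,40); z=R[:,2]; g=np.array([.568,-.1982,.028])
plan([(g-z*.11+z*.028,R,2)])
E
```

```text
[-61.0, 100.1, 86.2] [-0.001, 0.086, 0.003]
[-67.9, 100.2, 80.7] [-0.001, 0.086, 0.003]
```

Call:
servo_tool(commands=[[[0,-12.2,20,17.2,0,0.017,0],[0,-24.4,40,34.5,0,0.034,0],[0,-36.6,60,51.7,0,0.052,0],[0,-48.8,80,69,0,0.069,0],[0,-61,100.1,86.2,0,0.086,0]]])

```text
time_s: 11.3
tcp_pos: [0.5219, -0.101, 0.189]
ee_rot: [[0.817, 0.071, 0.572], [0.059, -0.997, 0.04], [0.574, 0.001, -0.819]]
wrist_force: [0.2, 0.1, 0.0]
gripper_width: 1.0
gripper_force: 0.0
```

Call:
servo_tool(commands=[[[0,-15,24,19,0,0.02,0],[0,-30,48,38,0,0.04,0],[0,-45,70,57,0,0.06,0],[0,-60,90,72,0,0.08,0],[0,-67.9,100.2,80.7,0,0.086,0]]])

```text
time_s: 11.8
tcp_pos: [0.5124, -0.1839, 0.1014]
ee_rot: [[0.791, 0.069, 0.609], [0.054, -0.998, 0.043], [0.61, -0.001, -0.792]]
wrist_force: [-0.7, -0.3, 0.0]
gripper_width: 0.996
gripper_force: 0.0
```

```bash
python3 - <<'E'
from h import *
st()
a=cap('scene');b=cap('top')
import pickle;pickle.dump((a,b),open('v4.pkl','wb'))
s=r.sense();p=np.array(s['tcp_pos']);R=np.array(s['ee_rot'])
out=[]
for d,x0,y0 in((a,190,140),(b,320,200)):
    I=cv2.cvtColor(np.array(d['pixels']),cv2.COLOR_RGB2BGR)[y0:y0+150,x0:x0+130]
    I=cv2.resize(I,None,fx=3,fy=3,interpolation=cv2.INTER_CUBIC)
    for y in(.0435,.0585,-.0435,-.0585):
      for o,c in((R@[0,0,-.028],(0,255,0)),([0,0,.028],(0,0,255))):
        w=(proj(d,p+R@np.array([0,y,.011])+o)-[x0,y0])*3; cv2.circle(I,tuple(int(t) for t in w),2,c,-1)
    out.append(I)
cv2.imwrite('pics/g4.png',np.hstack(out))
E
```

```text
11.8 [ 0.5124 -0.1839  0.1014] [[0.791, 0.069, 0.609], [0.054, -0.998, 0.043], [0.61, -0.001, -0.792]] [-0.7 -0.3  0. ] 0.9964092800582844 0.0 [-13.    9.3 -31.4 -39.1 -16.5 141.4]
```

View pics/g4.png

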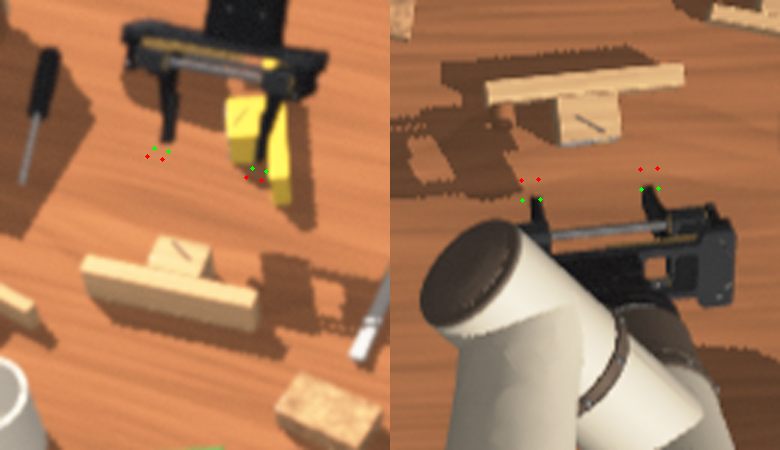

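```bash
python3 - <<'E'
from h import *
R=R_of(4,38); z=R[:,2]; g=np.array([.570,-.1978,.027])
plan([(g+z*.029,R,1)])
E
```

```text
[1.9, 15.8, 129.9] [0.001, 0.011, -0.008]
```

Call:
servo_tool(commands=[[[0,0,5,0,0,0,0],[0,0,10,5,0,0,0],[0,1,14,12,0,0,0],[0,2,16,20,0,0,0],[0,2,16,30,0,0.01,0]]])

```text
time_s: 12.4
tcp_pos: [0.5341, -0.1977, 0.0796]
ee_rot: [[0.784, 0.071, 0.616], [0.055, -0.998, 0.044], [0.618, -0.0, -0.786]]
wrist_force: [0.1, -0.4, -0.1]
gripper_width: 1.0
gripper_force: 0.0
```

```bash
python3 - <<'E'
from h import *
st()
R=R_of(4,38); z=R[:,2]; g=np.array([.570,-.1978,.027])
plan([(g+z*.029,R,1)])
E
```

```text
12.4 [ 0.5341 -0.1977  0.0796] [[0.784, 0.071, 0.616], [0.055, -0.998, 0.044], [0.618, -0.0, -0.786]] [ 0.1 -0.4 -0.1] 1.0002429894000142 0.0 [-16.6  13.9 -27.6 -46.5 -17.5 151.7]
[-4.5, 2.7, 100.5] [-0.001, -0.003, 0.0]
```

Call:
servo_tool(commands=[[[0,-1,0.5,17,0,0,0],[0,-2,1,34,0,0,0],[0,-3,1.6,51,0,0,0],[0,-4,2.2,68,0,0,0],[0,-4.5,2.7,80,0,0,0]]])

```text
time_s: 12.9
tcp_pos: [0.5797, -0.197, 0.0123]
ee_rot: [[0.786, 0.07, 0.615], [0.054, -0.998, 0.044], [0.616, -0.002, -0.788]]
wrist_force: [0.8, 0.1, 0.2]
gripper_width: 1.002
gripper_force: 0.0
```

Call:
servo_tool(commands=[[[0,0,0,8,0,0,0],[0,0,0,15,0,0,0],[0,0,0,20,0,0,0],[0,0,0,20,0,0,0],[0,0,0,20,0,0,0]]])

```text
time_s: 13.4
tcp_pos: [0.5914, -0.1968, -0.0026]
ee_rot: [[0.785, 0.068, 0.615], [0.053, -0.998, 0.044], [0.617, -0.002, -0.787]]
wrist_force: [-0.2, 0.2, -0.8]
gripper_width: 0.998
gripper_force: 0.0
```

```bash
python3 - <<'E'
from h import *
st()
s=r.sense();p=np.array(s['tcp_pos']);R=np.array(s['ee_rot']);print('real grasp',p-R[:,2]*.037)
a=cap('scene');b=cap('top')
import pickle;pickle.dump((a,b),open('v5.pkl','wb'))
out=[]
for d,x0,y0 in((a,190,170),(b,320,190)):
    I=cv2.cvtColor(np.array(d['pixels']),cv2.COLOR_RGB2BGR)[y0:y0+110,x0:x0+130]
    out.append(cv2.resize(I,None,fx=3,fy=3,interpolation=cv2.INTER_CUBIC))
cv2.imwrite('pics/g5.png',np.hstack(out))
E
```

```text
13.4 [ 0.5914 -0.1968 -0.0026] [[0.785, 0.068, 0.615], [0.053, -0.998, 0.044], [0.617, -0.002, -0.787]] [-0.2  0.2 -0.8] 0.9980015256102107 0.0 [-19.4  26.3 -20.7 -63.4 -15.9 171.1]
real grasp [ 0.56860885 -0.19839333  0.02656288]
```

View pics/g5.png

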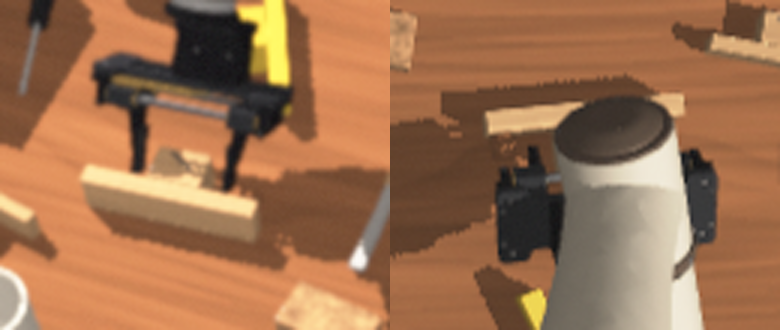

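Call:
servo_tool(commands=[[[0.6,0,0,0,0,0,0],[0.6,0,0,0,0,0,0],[0.6,0,0,0,0,0,0],[0.6,0,0,0,0,0,0],[0.6,0,0,0,0,0,0]]])

```text
time_s: 14.0
tcp_pos: [0.5914, -0.197, -0.0028]
ee_rot: [[0.786, 0.068, 0.615], [0.052, -0.998, 0.043], [0.617, -0.002, -0.787]]
wrist_force: [-1.5, -0.3, 1.1]
gripper_width: 0.64
gripper_force: 30.0
```

Call:
servo_tool(commands=[[[0.6,0,0,0,0,0,0],[0.6,0,0,0,0,0,0],[0.6,0,0,0,0,0,0],[0.6,0,0,0,0,0,0],[0.6,0,0,0,0,0,0]]])

```text
time_s: 14.5
tcp_pos: [0.5914, -0.197, -0.0028]
ee_rot: [[0.786, 0.068, 0.615], [0.053, -0.998, 0.043], [0.617, -0.002, -0.787]]
wrist_force: [-0.6, -1.3, 0.8]
gripper_width: 0.642
gripper_force: 30.0
```

```bash
python3 - <<'E'
from h import *
st()
# lift, tilt to -52, place with sole down. Grasp point stays ~ plane z=46ish
g0=np.array([.5686,-.1984,.0266])
for R,g,n in [(None,0,0)]: pass
W=[([.545,-.196,.10],R_of(4,25),1),([.52,-.196,.16],R_of(4,-15),1),([.50,-.196,.13],R_of(4,-52),1)]
plan([(np.array(g)+.029*R[:,2],R,n) for g,R,n in W])
E
```

```text
14.5 [ 0.5914 -0.197  -0.0028] [[0.786, 0.068, 0.615], [0.053, -0.998, 0.043], [0.617, -0.002, -0.787]] [-0.6 -1.3  0.8] 0.6418420518536001 29.99013559659943 [-19.4  26.4 -20.7 -63.4 -15.9 171.1]
[18.6, -4.3, -73.4] [-0.0, -0.228, -0.002]
[-21.0, -1.7, -73.6] [0.0, -0.698, 0.0]
[-33.8, -1.4, 26.7] [-0.0, -0.646, -0.0]
```

Call:
servo_tool(commands=[[[0.6,2,0,-8,0,0,0],[0.6,6,-1,-22,0,-0.04,0],[0.6,10,-2,-38,0,-0.1,0],[0.6,14,-3,-56,0,-0.16,0],[0.6,18.6,-4.3,-73.4,0,-0.228,0]]])

```text
time_s: 15.0
tcp_pos: [0.5593, -0.193, 0.0532]
ee_rot: [[0.894, 0.073, 0.442], [0.059, -0.997, 0.044], [0.444, -0.013, -0.896]]
wrist_force: [-1.3, -0.7, -5.1]
gripper_width: 0.639
gripper_force: 30.0
```

```bash
python3 - <<'E'
from h import *
st()
W=[([.52,-.196,.16],R_of(4,-15),2),([.50,-.196,.13],R_of(4,-52),2)]
plan([(np.array(g)+.029*R[:,2],R,n) for g,R,n in W])
E
```

```text
15.0 [ 0.5593 -0.193   0.0532] [[0.894, 0.073, 0.442], [0.059, -0.997, 0.044], [0.444, -0.013, -0.896]] [-1.3 -0.7 -5.1] 0.6387006102111185 29.985226040007547 [ -7.6  18.9 -27.7 -18.7 -18.6 118.1]
[-6.2, -0.4, -42.7] [-0.007, -0.361, 0.001]
[-20.9, -0.1, -37.8] [-0.007, -0.361, 0.001]
[-16.9, -0.7, 13.3] [-0.0, -0.323, -0.0]
[-11.8, -0.7, 18.0] [-0.0, -0.323, -0.0]
```

Held, weighing about 5 N. Next I'll tip it upright in the air.

Call:
servo_tool(commands=[[[0.6,-0.5,0,-9,0,-0.07,0],[0.6,-1.5,0,-18,0,-0.14,0],[0.6,-3,0,-27,0,-0.21,0],[0.6,-4.5,0,-35,0,-0.285,0],[0.6,-6.2,-0.4,-42.7,-0.007,-0.36,0]]])

```text
time_s: 15.5
tcp_pos: [0.5361, -0.1956, 0.0902]
ee_rot: [[0.992, 0.07, 0.103], [0.069, -0.998, 0.012], [0.104, -0.005, -0.995]]
wrist_force: [0.8, 0.6, -5.0]
gripper_width: 0.642
gripper_force: 30.0
```

Call:
servo_tool(commands=[[[0.6,-3,0,-8,0,-0.07,0],[0.6,-7,0,-16,0,-0.14,0],[0.6,-11,0,-24,0,-0.21,0],[0.6,-16,0,-31,0,-0.285,0],[0.6,-20.9,0,-37.8,-0.007,-0.36,0]]])

```text
time_s: 16.0
tcp_pos: [0.5123, -0.1974, 0.1256]
ee_rot: [[0.966, 0.071, -0.251], [0.068, -0.998, -0.02], [-0.251, 0.002, -0.968]]
wrist_force: [-0.3, 0.2, -4.6]
gripper_width: 0.641
gripper_force: 30.0
```

Call:
servo_tool(commands=[[[0.6,-3.4,0,2.5,0,-0.065,0],[0.6,-6.8,0,5,0,-0.13,0],[0.6,-10,0,8,0,-0.194,0],[0.6,-13.5,0,10.6,0,-0.258,0],[0.6,-16.9,-0.7,13.3,0,-0.323,0]]])

```text
time_s: 16.5
tcp_pos: [0.4934, -0.198, 0.1162]
ee_rot: [[0.837, 0.071, -0.542], [0.058, -0.997, -0.04], [-0.544, 0.002, -0.839]]
wrist_force: [0.7, -0.4, -4.5]
gripper_width: 0.643
gripper_force: 30.0
```

Call:
servo_tool(commands=[[[0.6,-2.4,0,3.6,0,-0.065,0],[0.6,-4.8,0,7.2,0,-0.13,0],[0.6,-7.2,0,10.8,0,-0.194,0],[0.6,-9.5,0,14.4,0,-0.258,0],[0.6,-11.8,-0.7,18,0,-0.323,0]]])

```text
time_s: 17.0
tcp_pos: [0.4742, -0.1988, 0.1071]
ee_rot: [[0.623, 0.071, -0.779], [0.043, -0.997, -0.057], [-0.781, 0.002, -0.624]]
wrist_force: [0.3, 0.0, -5.0]
gripper_width: 0.645
gripper_force: 30.0
```

```bash
python3 - <<'E'
from h import *
st()
s=r.sense();p=np.array(s['tcp_pos']);R=np.array(s['ee_rot']);print('real grasp',p-R[:,2]*.037)
a=cap('scene');b=cap('top')
import pickle;pickle.dump((a,b),open('v6.pkl','wb'))
out=[]
for d,x0,y0 in((a,200,110),(b,320,190)):
    I=cv2.cvtColor(np.array(d['pixels']),cv2.COLOR_RGB2BGR)[y0:y0+150,x0:x0+130]
    out.append(cv2.resize(I,None,fx=3,fy=3,interpolation=cv2.INTER_CUBIC))
cv2.imwrite('pics/g6.png',np.hstack(out))
E
```

```text
17.0 [ 0.4742 -0.1988  0.1071] [[0.623, 0.071, -0.779], [0.043, -0.997, -0.057], [-0.781, 0.002, -0.624]] [ 0.3  0.  -5. ] 0.644572048356662 29.990531533258036 [  -1.6   44.7    7.2    4.6 -103.7   94.6]
real grasp [ 0.50301673 -0.19673553  0.13021335]
```

View pics/g6.png

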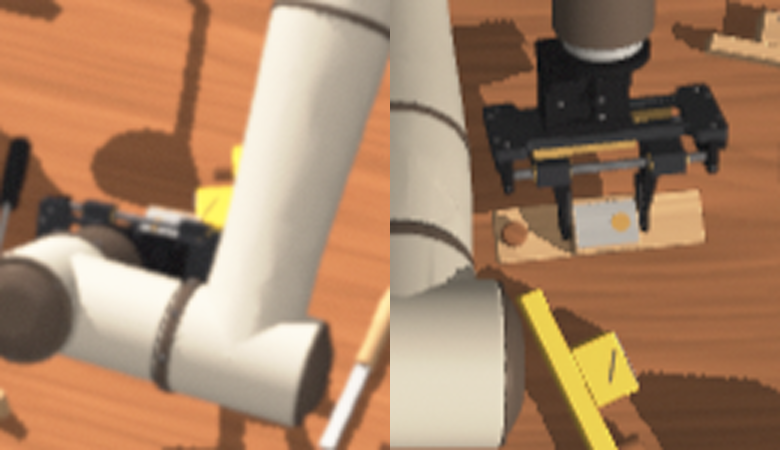

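```bash
python3 - <<'E'
from h import *
R=R_of(4,-52)
W=[([.545,-.1967,.065],R,1),([.545,-.1967,.047],R,1)]
plan([(np.array(g)+.029*R[:,2],R,n) for g,R,n in W])
E
```

```text
[75.4, 3.3, 6.0] [0.001, -0.008, -0.0]
[14.2, 0.0, 11.1] [0.0, 0.0, 0.0]
```

Call:
servo_tool(commands=[[[0.6,15,0.6,1.2,0,-0.002,0],[0.6,30,1.2,2.4,0,-0.004,0],[0.6,45,1.8,3.6,0,-0.006,0],[0.6,62,2.4,5,0,-0.008,0],[0.6,75,3,6,0,-0.008,0]]])

```text
time_s: 17.6
tcp_pos: [0.5173, -0.1995, 0.045]
ee_rot: [[0.618, 0.071, -0.783], [0.042, -0.997, -0.058], [-0.785, 0.003, -0.619]]
wrist_force: [0.7, -0.1, -4.0]
gripper_width: 0.645
gripper_force: 30.0
```

Call:
servo_tool(commands=[[[0.6,3,0,2,0,0,0],[0.6,5,0,4,0,0,0],[0.6,7,0,5.5,0,0,0],[0.6,9,0,7,0,0,0],[0.6,10,0,8,0,0,0]]])

```text
time_s: 18.1
tcp_pos: [0.5164, -0.1997, 0.0344]
ee_rot: [[0.619, 0.071, -0.782], [0.042, -0.997, -0.058], [-0.785, 0.004, -0.62]]
wrist_force: [0.3, -0.1, -5.5]
gripper_width: 0.642
gripper_force: 30.0
```

Call:
servo_tool(commands=[[[0.6,1.5,0,1.2,0,0,0],[0.6,3,0,2.4,0,0,0],[0.6,4.3,0,3.4,0,0,0],[0.6,5.5,0,4.4,0,0,0],[0.6,5.5,0,4.4,0,0,0]]])

```text
time_s: 18.6
tcp_pos: [0.5163, -0.1997, 0.0268]
ee_rot: [[0.618, 0.071, -0.783], [0.042, -0.997, -0.058], [-0.785, 0.003, -0.619]]
wrist_force: [0.4, -0.5, -4.7]
gripper_width: 0.641
gripper_force: 30.0
```

Call:
servo_tool(commands=[[[0.6,0.8,0,0.6,0,0,0],[0.6,1.6,0,1.2,0,0,0],[0.6,2.4,0,1.9,0,0,0],[0.6,2.4,0,1.9,0,0,0],[0.6,2.4,0,1.9,0,0,0]]])

```text
time_s: 19.1
tcp_pos: [0.5166, -0.1998, 0.0246]
ee_rot: [[0.618, 0.072, -0.783], [0.042, -0.997, -0.059], [-0.785, 0.004, -0.619]]
wrist_force: [1.0, 1.5, -0.7]
gripper_width: 0.64
gripper_force: 30.0
```

Call:
servo_tool(commands=[[[0.3,0,0,0,0,0,0],[0.1,0,0,0,0,0,0],[0,0,0,0,0,0,0],[0,0,0,0,0,0,0],[0,0,0,0,0,0,0]]])

```text
time_s: 19.6
tcp_pos: [0.5163, -0.1998, 0.0241]
ee_rot: [[0.618, 0.072, -0.783], [0.041, -0.997, -0.058], [-0.785, 0.004, -0.619]]
wrist_force: [-0.1, -0.3, -0.0]
gripper_width: 0.955
gripper_force: 0.0
```

Call:
servo_tool(commands=[[[0,0,0,-8,0,0,0],[0,0,0,-25,0,0,0],[0,0,0,-45,0,0,0],[0,0,0,-70,0,0,0],[0,0,0,-90,0,0,0]]])

```text
time_s: 20.1
tcp_pos: [0.5882, -0.1945, 0.081]
ee_rot: [[0.619, 0.072, -0.782], [0.041, -0.997, -0.059], [-0.784, 0.004, -0.62]]
wrist_force: [0.8, -0.4, 0.2]
gripper_width: 0.999
gripper_force: 0.0
```

```bash
python3 - <<'E'
from h import *
st()
a=cap('scene','s7.png');b=cap('top','t7.png')
import pickle;pickle.dump((a,b),open('v7.pkl','wb'))
I=np.array(b['pixels']);h=cv2.cvtColor(I,cv2.COLOR_RGB2HSV)
c=h[245:270,360:425]; 
m=cv2.inRange(h,(8,30,150),(24,125,255))
n,l,s,ce=cv2.connectedComponentsWithStats(m)
for i in range(1,n):
    if s[i,4]>60 and 330<ce[i][0]<440 and 200<ce[i][1]<300:
        cn=max(cv2.findContours((l==i).astype(np.uint8),0,1)[0],key=cv2.contourArea); print(s[i],ce[i],cv2.minAreaRect(cn))
x=cv2.resize(cv2.cvtColor(I,cv2.COLOR_RGB2BGR)[200:300,330:460],None,fx=3,fy=3,interpolation=cv2.INTER_CUBIC)
y=cv2.resize(m[200:300,330:460],None,fx=3,fy=3)
cv2.imwrite('pics/g7.png',np.hstack([x,cv2.cvtColor(y,8)]))
E
```

```text
20.1 [ 0.5882 -0.1945  0.081 ] [[0.619, 0.072, -0.782], [0.041, -0.997, -0.059], [-0.784, 0.004, -0.62]] [ 0.8 -0.4  0.2] 0.9990543488388379 0.0 [  -1.    56.7   29.4    4.6 -114.2   94.9]
[377 240  42  21 518] [400.73359073 249.28571429] ((397.212890625, 249.1287384033203), (18.20918083190918, 40.199501037597656), 84.2894058227539)
[356 253  20  10 109] [364.68807339 258.47706422] ((365.2769470214844, 257.21539306640625), (8.930500984191895, 18.605207443237305), 82.87498474121094)
```

```bash
python3 - <<'E'
from h import *
import pickle
a,b=pickle.load(open('v7.pkl','rb'))
c=ray(b,387.5,250.7,.02);e=ray(b,365,253.2,.02);f=ray(b,410,248.4,.02);print(c,np.degrees(np.arctan2(*(e-f)[[1,0]])))
g=np.array([c[0],-.1978,0])
R=R_of(4.5,0)
W=[([.575,-.197,.16],R_of(4.3,-25),1),([c[0],-.1978,.13],R,1),([c[0],-.1978,.047],R,1)]
plan([(np.array(g)+.029*R[:,2],R,n) for g,R,n in W])
E
```

```text
[ 0.5449 -0.2029  0.02  ] 94.381037831808
[-54.4, 1.7, -4.8] [0.002, 0.461, -0.005]
[1.1, -1.5, 36.4] [-0.001, 0.436, -0.003]
[0.0, 0.0, 83.0] [0.0, 0.0, 0.0]
```

Call:
servo_tool(commands=[[[0,-13,0.3,-4,0,0.08,0],[0,-24,0.7,-6,0,0.17,0],[0,-35,1,-7,0,0.27,0],[0,-45,1.4,-6,0,0.37,0],[0,-54.4,1.7,-4.8,0,0.46,0]]])

```text
time_s: 20.7
tcp_pos: [0.5563, -0.1982, 0.126]
ee_rot: [[0.903, 0.071, -0.423], [0.063, -0.997, -0.033], [-0.425, 0.003, -0.905]]
wrist_force: [0.1, -0.5, -0.5]
gripper_width: 1.001
gripper_force: 0.0
```

Call:
servo_tool(commands=[[[0,0.2,-0.3,7,0,0.09,0],[0,0.4,-0.6,14,0,0.18,0],[0,0.6,-0.9,21,0,0.27,0],[0,0.9,-1.2,29,0,0.36,0],[0,1.1,-1.5,36,0,0.436,0]]])

```text
time_s: 21.2
tcp_pos: [0.5411, -0.1977, 0.0923]
ee_rot: [[0.997, 0.071, -0.004], [0.071, -0.997, -0.003], [-0.004, 0.003, -1.0]]
wrist_force: [0.9, 0.0, -0.0]
gripper_width: 1.0
gripper_force: 0.0
```

```bash
python3 - <<'E'
from h import *
st()
R=R_of(4.4,0)
plan([(np.array([.5445,-.1978,.047-.029]),R,1)])
E
```

```text
21.2 [ 0.5411 -0.1977  0.0923] [[0.997, 0.071, -0.004], [0.071, -0.997, -0.003], [-0.004, 0.003, -1.0]] [ 0.9  0.  -0. ] 1.000095029764355 0.0 [ -3.8  22.7 -14.5   0.3 -53.   97.8]
[3.7, 0.1, 82.3] [0.003, 0.004, -0.006]
```

Call:
servo_tool(commands=[[[0,1,0,20,0,0.002,0],[0,2,0,42,0,0.004,0],[0,3,0,62,0,0.004,0],[0,3.5,0,77,0,0.004,0],[0,3.5,0,82,0,0.004,0]]])

```text
time_s: 21.7
tcp_pos: [0.5433, -0.1976, 0.0084]
ee_rot: [[0.997, 0.071, -0.007], [0.071, -0.997, -0.003], [-0.007, 0.002, -1.0]]
wrist_force: [0.9, 1.2, -0.2]
gripper_width: 1.003
gripper_force: 0.0
```

Call:
servo_tool(commands=[[[0.6,0,0,0,0,0,0],[0.6,0,0,0,0,0,0],[0.6,0,0,0,0,0,0],[0.6,0,0,0,0,0,0],[0.6,0,0,0,0,0,0]]])

```text
time_s: 22.2
tcp_pos: [0.546, -0.1979, 0.011]
ee_rot: [[0.997, 0.072, -0.001], [0.072, -0.997, -0.004], [-0.002, 0.004, -1.0]]
wrist_force: [-0.4, -0.8, 1.4]
gripper_width: 0.642
gripper_force: 30.0
```

Call:
servo_tool(commands=[[[0.6,0,0,0,0,0,0],[0.6,0,0,-5,0,0,0],[0.6,0,0,-20,0,0,0],[0.6,0,0,-45,0,0,0],[0.6,0,0,-70,0,0,0]]])

```text
time_s: 22.7
tcp_pos: [0.5442, -0.1973, 0.0796]
ee_rot: [[0.997, 0.071, -0.007], [0.071, -0.997, -0.003], [-0.007, 0.002, -1.0]]
wrist_force: [1.0, -0.1, -5.3]
gripper_width: 0.642
gripper_force: 30.0
```

```bash
python3 - <<'E'
from h import *
st()
# case centre: lid mean (z .088) and bar both; case yaw 1.2
O=np.array([0,0,-.029]); R=R_of(1.2)
W=[([.50,-.08,.20],R_of(3),1),([.52,.10,.20],R,1),([.603,.1795,.20],R,1),([.603,.1795,.10],R,1)]
plan([(np.array(g)+O,R,n) for g,R,n in W])
E
```

```text
22.7 [ 0.5442 -0.1973  0.0796] [[0.997, 0.071, -0.007], [0.071, -0.997, -0.003], [-0.007, 0.002, -1.0]] [ 1.  -0.1 -5.3] 0.6417796996739211 29.991915301652625 [ -3.8  23.8 -14.8   0.2 -51.7  97.7]
[-36.3, -119.9, -83.4] [0.002, 0.007, 0.019]
[29.4, -178.7, 0.0] [0.0, 0.0, 0.031]
[84.6, -77.7, 0.0] [0.0, 0.0, 0.0]
[0.0, 0.0, 100.0] [0.0, 0.0, 0.0]
```

```bash
python3 - <<'E'
from h import *
b=cap('top','t8.png');a=cap('scene','s8.png')
import pickle;pickle.dump((a,b),open('v8.pkl','wb'))
h=cv2.cvtColor(np.array(b['pixels']),cv2.COLOR_RGB2HSV)
m=cv2.inRange(h,(8,20,120),(26,140,255)); m[:, :190]=0; m[:,300:]=0; m[:185]=0; m[265:]=0
n,l,s,ce=cv2.connectedComponentsWithStats(m)
for i in range(1,n):
    if s[i,4]>6: print(s[i],ce[i].round(1),ray(b,*ce[i],.025))
for X in((.639,.2645),(.567,.2645),(.639,.0945),(.567,.0945)): print(proj(b,[*X,.025]))
E
```

```text
[296 195   4   6  16] [297.4 197.9] [0.6978 0.0399 0.025 ]
[295 202   5   6  17] [297.1 204.4] [0.6799 0.0413 0.025 ]
[271 215  12   6  53] [276.  217.4] [0.6453 0.1002 0.025 ]
[209 219  13   6  70] [215.1 221.3] [0.6394 0.2677 0.025 ]
[273 241  11   5  40] [277.7 243. ] [0.5746 0.0973 0.025 ]
[211 245  11   4  43] [215.9 246.5] [0.5698 0.2663 0.025 ]
[216.2 221.4]
[216.5 247.5]
[278.2 219.6]
[278.8 245.7]
```

```bash
python3 - <<'E'
from h import *
O=np.array([0,0,-.029]); R=R_of(1.6)
W=[([.50,-.08,.20],R_of(3),1),([.52,.10,.20],R,1),([.604,.181,.20],R,1),([.604,.181,.10],R,1)]
plan([(np.array(g)+O,R,n) for g,R,n in W])
E
```

```text
[-39.1, -120.7, -80.5] [0.005, -0.004, 0.02]
[29.4, -178.7, 0.0] [0.0, 0.0, 0.024]
[86.2, -78.6, 0.0] [0.0, 0.0, 0.0]
[0.0, 0.0, 100.0] [0.0, 0.0, 0.0]
```

Call:
servo_tool(commands=[[[0.6,-4,-15,-20,0,0,0.004],[0.6,-12,-38,-42,0,0,0.008],[0.6,-21,-65,-60,0,0,0.012],[0.6,-30,-93,-73,0,0,0.016],[0.6,-39,-120.7,-80.5,0.005,0,0.02]]])

```text
time_s: 23.3
tcp_pos: [0.4971, -0.0786, 0.1596]
ee_rot: [[0.999, 0.051, -0.005], [0.051, -0.999, 0.002], [-0.005, -0.002, -1.0]]
wrist_force: [0.2, 0.4, -4.5]
gripper_width: 0.644
gripper_force: 30.0
```

Call:
servo_tool(commands=[[[0.6,4,-35,0,0,0,0.005],[0.6,9,-72,0,0,0,0.01],[0.6,15,-108,0,0,0,0.015],[0.6,22,-145,0,0,0,0.02],[0.6,29.4,-178.7,0,0,0,0.024]]])

```text
time_s: 23.8
tcp_pos: [0.517, 0.1016, 0.1585]
ee_rot: [[1.0, 0.027, -0.007], [0.027, -1.0, 0.001], [-0.007, -0.001, -1.0]]
wrist_force: [0.8, 0.4, -4.3]
gripper_width: 0.646
gripper_force: 30.0
```

Call:
servo_tool(commands=[[[0.6,20,-20,0,0,0,0],[0.6,42,-40,0,0,0,0],[0.6,64,-58,0,0,0,0],[0.6,80,-72,0,0,0,0],[0.6,86.2,-78.6,0,0,0,0]]])

```text
time_s: 24.3
tcp_pos: [0.6025, 0.1821, 0.1573]
ee_rot: [[1.0, 0.028, -0.007], [0.028, -1.0, 0.0], [-0.007, -0.0, -1.0]]
wrist_force: [-0.2, -0.9, -5.0]
gripper_width: 0.643
gripper_force: 30.0
```

```bash
python3 - <<'E'
from h import *
st()
O=np.array([0,0,-.029]); R=R_of(1.6)
plan([(np.array([.605,.181,.10])+O,R,1)])
E
```

```text
24.3 [0.6025 0.1821 0.1573] [[1.0, 0.028, -0.007], [0.028, -1.0, 0.0], [-0.007, -0.0, -1.0]] [-0.2 -0.9 -5. ] 0.6425129676917567 29.99172321986407 [ 31.4  24.2  -1.6  -0.2 -64.6  60.3]
[3.1, 1.2, 94.3] [-0.0, 0.007, -0.0]
```

Call:
servo_tool(commands=[[[0.6,1,0.4,20,0,0.003,0],[0.6,2,0.8,42,0,0.006,0],[0.6,3,1,64,0,0.007,0],[0.6,3,1.2,84,0,0.007,0],[0.6,3,1.2,98,0,0.007,0]]])

```text
time_s: 24.8
tcp_pos: [0.603, 0.1789, 0.0594]
ee_rot: [[1.0, 0.026, -0.001], [0.026, -1.0, -0.001], [-0.001, 0.001, -1.0]]
wrist_force: [-0.4, 0.4, -4.9]
gripper_width: 0.64
gripper_force: 30.0
```

Call:
servo_tool(commands=[[[0.6,0,0,8,0,0,0],[0.6,0,0,15,0,0,0],[0.6,0,0,22,0,0,0],[0.6,0,0,28,0,0,0],[0.6,0,0,30,0,0,0]]])

```text
time_s: 25.3
tcp_pos: [0.6052, 0.1802, 0.0321]
ee_rot: [[1.0, 0.027, 0.004], [0.027, -1.0, 0.001], [0.004, -0.001, -1.0]]
wrist_force: [-0.4, -1.2, -4.3]
gripper_width: 0.641
gripper_force: 30.0
```

Call:
servo_tool(commands=[[[0.6,0,0,3,0,0,0],[0.6,0,0,6,0,0,0],[0.6,0,0,9,0,0,0],[0.6,0,0,11,0,0,0],[0.6,0,0,11,0,0,0]]])

```text
time_s: 25.8
tcp_pos: [0.6053, 0.1801, 0.0212]
ee_rot: [[1.0, 0.028, 0.004], [0.028, -1.0, 0.001], [0.004, -0.001, -1.0]]
wrist_force: [0.8, -0.7, -4.3]
gripper_width: 0.636
gripper_force: 30.0
```

Call:
servo_tool(commands=[[[0.6,0,0,1,0,0,0],[0.6,0,0,2,0,0,0],[0.6,0,0,3,0,0,0],[0.6,0,0,3,0,0,0],[0.6,0,0,3,0,0,0]]])

```text
time_s: 26.3
tcp_pos: [0.6055, 0.1803, 0.0186]
ee_rot: [[1.0, 0.028, 0.004], [0.028, -1.0, 0.002], [0.004, -0.001, -1.0]]
wrist_force: [-1.3, -0.1, -4.9]
gripper_width: 0.64
gripper_force: 30.0
```

Call:
servo_tool(commands=[[[0.6,0,0,1,0,0,0],[0.6,0,0,2,0,0,0],[0.6,0,0,2.5,0,0,0],[0.6,0,0,2.5,0,0,0],[0.6,0,0,2.5,0,0,0]]])

```text
time_s: 26.8
tcp_pos: [0.606, 0.1805, 0.0181]
ee_rot: [[1.0, 0.028, 0.005], [0.028, -1.0, 0.001], [0.005, -0.001, -1.0]]
wrist_force: [-3.8, 1.2, 6.1]
gripper_width: 0.639
gripper_force: 30.0
```

Call:
servo_tool(commands=[[[0.3,0,0,0,0,0,0],[0.1,0,0,0,0,0,0],[0,0,0,0,0,0,0],[0,0,0,-5,0,0,0],[0,0,0,-25,0,0,0]]])

```text
time_s: 27.3
tcp_pos: [0.6038, 0.1794, 0.0392]
ee_rot: [[1.0, 0.027, -0.001], [0.027, -1.0, -0.001], [-0.001, 0.001, -1.0]]
wrist_force: [-0.2, -0.0, -0.8]
gripper_width: 0.958
gripper_force: 0.0
```

Call:
servo_tool(commands=[[[0,0,0,-35,0,0,0],[0,-10,0,-75,0,0,0],[0,-30,0,-110,0,0,0],[0,-55,0,-145,0,0,0],[0,-80,0,-180,0,0,0]]])

```text
time_s: 27.8
tcp_pos: [0.5239, 0.1775, 0.2223]
ee_rot: [[1.0, 0.027, 0.005], [0.027, -1.0, 0.002], [0.005, -0.002, -1.0]]
wrist_force: [0.5, 1.3, 1.0]
gripper_width: 1.0
gripper_force: 0.0
```

```bash
python3 - <<'E'
from h import *
st()
b=cap('top','t9.png');a=cap('scene','s9.png')
I=[cv2.resize(cv2.cvtColor(np.array(d['pixels']),cv2.COLOR_RGB2BGR)[y:y+130,x:x+130],None,fx=3,fy=3,interpolation=cv2.INTER_CUBIC) for d,x,y in((a,305,180),(b,185,165))]
cv2.imwrite('pics/g9.png',np.hstack(I))
R=R_of(-88.8)
W=[([.64,.18,.2525],R,3),([.7037,.1825,.2525-.008],R,1)]
plan([(np.array(g),R,n) for g,R,n in W])
E
```

```text
27.8 [0.5239 0.1775 0.2223] [[1.0, 0.027, 0.005], [0.027, -1.0, 0.002], [0.005, -0.002, -1.0]] [0.5 1.3 1. ] 1.00048821793878 0.0 [ 35.6  13.8  -7.4   0.1 -68.6  56. ]
[38.2, 0.7, -5.0] [-0.006, -0.002, 0.526]
[33.4, -18.6, -5.2] [-0.006, -0.002, 0.526]
[19.5, -32.8, -5.4] [-0.006, -0.002, 0.526]
[-1.2, -63.7, 8.0] [0.0, 0.0, 0.0]
```

View pics/g9.png

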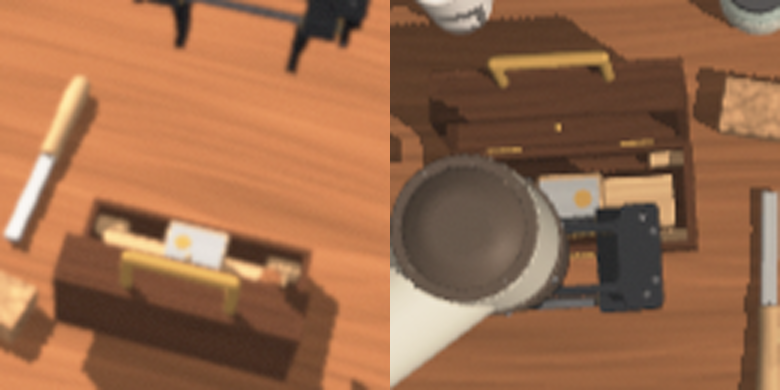

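Call:
servo_tool(commands=[[[0.2,7.6,0,-1,0,0,0.105],[0.4,15.3,0,-2,0,0,0.21],[0.6,23,0.3,-3,0,0,0.315],[0.6,30.6,0.5,-4,0,0,0.42],[0.6,38.2,0.7,-5,-0.006,0,0.526]]])

```text
time_s: 28.4
tcp_pos: [0.5633, 0.1779, 0.2256]
ee_rot: [[0.876, -0.482, 0.002], [-0.482, -0.876, -0.004], [0.004, 0.003, -1.0]]
wrist_force: [0.1, 0.1, -0.4]
gripper_width: 0.631
gripper_force: 0.0
```

Call:
servo_tool(commands=[[[0.6,6.7,-3.7,-1,0,0,0.105],[0.6,13.4,-7.4,-2,0,0,0.21],[0.6,20,-11.2,-3,0,0,0.315],[0.6,26.7,-14.9,-4,0,0,0.42],[0.6,33.4,-18.6,-5,-0.006,0,0.526]]])

```text
time_s: 28.9
tcp_pos: [0.6015, 0.1783, 0.2307]
ee_rot: [[0.516, -0.857, -0.002], [-0.857, -0.516, -0.009], [0.007, 0.006, -1.0]]
wrist_force: [0.8, 0.6, -0.0]
gripper_width: 0.405
gripper_force: 0.0
```

Call:
servo_tool(commands=[[[0.6,3.9,-6.6,-1,0,0,0.105],[0.6,7.8,-13.1,-2,0,0,0.21],[0.6,11.7,-19.7,-3,0,0,0.315],[0.6,15.6,-26.2,-4,0,0,0.42],[0.6,19.5,-32.8,-5,-0.006,0,0.526]]])

```text
time_s: 29.4
tcp_pos: [0.6396, 0.1788, 0.2355]
ee_rot: [[0.016, -1.0, -0.008], [-1.0, -0.016, -0.01], [0.01, 0.008, -1.0]]
wrist_force: [1.4, -0.3, 0.0]
gripper_width: 0.396
gripper_force: 0.0
```

Call:
servo_tool(commands=[[[0.6,0,-13,0,0,0,0],[0.6,0,-28,0,0,0,0],[0.6,-1,-44,0,0,0,0],[0.6,-1,-58,0,0,0,0],[0.6,-1,-63.7,0,0,0,0]]])

```text
time_s: 29.9
tcp_pos: [0.7039, 0.181, 0.234]
ee_rot: [[0.02, -1.0, -0.008], [-1.0, -0.02, -0.011], [0.011, 0.009, -1.0]]
wrist_force: [-0.1, -0.4, -0.5]
gripper_width: 0.399
gripper_force: 0.0
```

```bash
python3 - <<'E'
from h import *
st()
b=cap('top');a=cap('scene')
plan([(np.array([.7037,.1825,.1489-.008]),R_of(-88.8),1)])
E
```

```text
29.9 [0.7039 0.181  0.234 ] [[0.02, -1.0, -0.008], [-1.0, -0.02, -0.011], [0.011, 0.009, -1.0]] [-0.1 -0.4 -0.5] 0.3990815436945559 0.0 [ 27.3  31.7  21.7   0.3 -80.7 -26.2]
[-2.6, -1.3, 101.3] [0.009, -0.011, -0.001]
```

Call:
servo_tool(commands=[[[0.6,-0.5,0,22,0.003,-0.004,0],[0.6,-1,-0.4,44,0.006,-0.008,0],[0.6,-1.5,-0.8,64,0.009,-0.011,0],[0.6,-2,-1,80,0.009,-0.011,0],[0.6,-2,-1,85,0.009,-0.011,0]]])

```text
time_s: 30.5
tcp_pos: [0.7015, 0.182, 0.1483]
ee_rot: [[0.02, -1.0, -0.002], [-1.0, -0.02, -0.0], [0.0, 0.002, -1.0]]
wrist_force: [-0.8, -0.4, 0.2]
gripper_width: 0.405
gripper_force: 0.0
```

Call:
servo_tool(commands=[[[0.95,0,0,0,0,0,0],[0.95,0,0,0,0,0,0],[0.95,0,0,0,0,0,0],[0.95,0,0,0,0,0,0],[0.95,0,0,0,0,0,0]]])

```text
time_s: 31.0
tcp_pos: [0.7042, 0.1826, 0.1519]
ee_rot: [[0.021, -1.0, 0.005], [-1.0, -0.021, 0.002], [-0.002, -0.005, -1.0]]
wrist_force: [0.1, -0.1, 3.0]
gripper_width: 0.125
gripper_force: 30.0
```

Call:
servo_tool(commands=[[[0.95,0,5,-1.8,0,0,0],[0.95,0,17.8,-5.2,0,0,0],[0.95,0,30.8,-7.5,0,0,0],[0.95,0,44,-8.7,0,0,0],[0.95,0,57.2,-8.7,0,0,0]]])

```text
time_s: 31.5
tcp_pos: [0.6483, 0.181, 0.1619]
ee_rot: [[0.021, -1.0, 0.009], [-1.0, -0.021, 0.002], [-0.002, -0.009, -1.0]]
wrist_force: [3.3, -1.1, 5.0]
gripper_width: 0.13
gripper_force: 30.0
```

Call:
servo_tool(commands=[[[0.95,0,13.2,1.1,0,0,0],[0.95,0,26.2,3.4,0,0,0],[0.95,0,39,6.8,0,0,0],[0.95,0,51.5,11.3,0,0,0],[0.95,0,63.5,16.9,0,0,0]]])

```text
time_s: 32.0
tcp_pos: [0.5837, 0.1798, 0.1437]
ee_rot: [[0.021, -1.0, 0.007], [-1.0, -0.021, 0.002], [-0.002, -0.007, -1.0]]
wrist_force: [2.3, -1.9, 2.4]
gripper_width: 0.128
gripper_force: 30.0
```

Call:
servo_tool(commands=[[[0.95,0,11.4,6.6,0,0,0],[0.95,0,22.3,14.2,0,0,0],[0.95,0,32.4,22.7,0,0,0],[0.95,0,41.8,32,0,0,0],[0.95,0,50.3,42.1,0,0,0]]])

```text
time_s: 32.5
tcp_pos: [0.5332, 0.1789, 0.1009]
ee_rot: [[0.021, -1.0, 0.005], [-1.0, -0.021, 0.002], [-0.002, -0.005, -1.0]]
wrist_force: [3.0, -2.5, 1.6]
gripper_width: 0.128
gripper_force: 30.0
```

Call:
servo_tool(commands=[[[0.95,0,7.6,10.9,0,0,0],[0.95,0,14.2,22.3,0,0,0],[0.95,0,19.8,34.3,0,0,0],[0.95,0,24.4,46.7,0,0,0],[0.95,0,25,50,0,0,0]]])

```text
time_s: 33.0
tcp_pos: [0.5082, 0.1786, 0.0501]
ee_rot: [[0.021, -1.0, 0.004], [-1.0, -0.021, 0.001], [-0.001, -0.004, -1.0]]
wrist_force: [1.9, -0.4, 1.5]
gripper_width: 0.122
gripper_force: 30.0
```

Call:
servo_tool(commands=[[[0.95,0,1,4,0,0,0],[0.95,0,2,8,0,0,0],[0.95,0,2.5,11,0,0,0],[0.95,0,2.5,14,0,0,0],[0.95,0,2.5,15,0,0,0]]])

```text
time_s: 33.5
tcp_pos: [0.5065, 0.1788, 0.0416]
ee_rot: [[0.024, -1.0, 0.005], [-1.0, -0.024, 0.001], [-0.0, -0.005, -1.0]]
wrist_force: [-10.4, -3.5, 42.0]
gripper_width: 0.125
gripper_force: 30.0
```

Call:
servo_tool(commands=[[[0.95,0,-0.5,-2,0,0,0],[0.95,0,-0.5,-5,0,0,0],[0.9,0,-0.5,-6,0,0,0],[0.65,0,-0.5,-6,0,0,0],[0.6,0,-0.5,-6,0,0,0]]])

```text
time_s: 34.0
tcp_pos: [0.5038, 0.1779, 0.0396]
ee_rot: [[0.019, -1.0, -0.002], [-1.0, -0.019, -0.0], [0.0, 0.002, -1.0]]
wrist_force: [-0.3, 0.5, -0.3]
gripper_width: 0.229
gripper_force: 0.0
```

Call:
servo_tool(commands=[[[0.6,0,0,0,0,0,0],[0.6,0,0,-15,0,0,0],[0.6,0,0,-50,0,0,0],[0.6,0,0,-95,0,0,0],[0.6,0,0,-140,0,0,0]]])

```text
time_s: 34.5
tcp_pos: [0.504, 0.1779, 0.1808]
ee_rot: [[0.02, -1.0, -0.002], [-1.0, -0.02, -0.001], [0.001, 0.002, -1.0]]
wrist_force: [1.7, -0.2, 0.5]
gripper_width: 0.4
gripper_force: 0.0
```

Call:
servo_tool(commands=[[[0.6,-30,30,-10,0,0,0],[0.6,-70,60,-10,0,0,0],[0.6,-110,80,-10,0,0,0],[0.6,-150,80,-10,0,0,0],[0.6,-190,80,-10,0,0,0]]])

```text
time_s: 35.0
tcp_pos: [0.4198, 0.3678, 0.1903]
ee_rot: [[0.021, -1.0, 0.0], [-1.0, -0.021, -0.0], [0.0, -0.0, -1.0]]
wrist_force: [1.2, -0.2, -0.3]
gripper_width: 0.399
gripper_force: 0.0
```

```bash
python3 - <<'E'
from h import *
st()
a=cap('scene','s10.png');b=cap('top','t10.png')
import pickle;a0,b0=pickle.load(open('v1.pkl','rb'))
for n,d in(('scene',a),('top',b),('scene0',a0),('top0',b0)):
    h=cv2.cvtColor(np.array(d['pixels']),cv2.COLOR_RGB2HSV)
    m=cv2.inRange(h,(17,110,90),(28,255,255)); s=(slice(225,262),slice(350,410)) if 'scene' in n else (slice(243,275),slice(222,272))
    v,u=np.nonzero(m[s]); v=v+s[0].start;u=u+s[1].start; print(n,len(u),[(c,round(v[u==c].mean(),1)) for c in np.unique(u)[::6]])
for x,y,s0,s1 in((300,215,a,a0),(190,195,b,b0)):
    D=np.abs(np.array(s0['pixels']).astype(int)-np.array(s1['pixels']))[y:y+80,x:x+130].sum(2); print((D>60).sum())
# diff regions over the whole top view
D=(np.abs(np.array(b['pixels']).astype(int)-np.array(b0['pixels'])).sum(2)>80).astype(np.uint8)
n,l,s,c=cv2.connectedComponentsWithStats(D); print([x.tolist() for x in s[1:] if x[4]>12])
E
```

```text
35.0 [0.4198 0.3678 0.1903] [[0.021, -1.0, 0.0], [-1.0, -0.021, -0.0], [0.0, -0.0, -1.0]] [ 1.2 -0.2 -0.3] 0.3993594979315185 0.0 [ 57.9  15.7  -9.5   0.  -64.8 -56.7]
scene 160 [(np.int64(358), np.float64(239.0)), (np.int64(364), np.float64(230.5)), (np.int64(370), np.float64(232.0)), (np.int64(376), np.float64(233.0)), (np.int64(382), np.float64(234.5)), (np.int64(388), np.float64(236.0))]
top 234 [(np.int64(227), np.float64(254.0)), (np.int64(233), np.float64(268.0)), (np.int64(239), np.float64(267.5)), (np.int64(245), np.float64(267.0)), (np.int64(251), np.float64(262.5)), (np.int64(257), np.float64(266.5)), (np.int64(263), np.float64(257.0))]
scene0 159 [(np.int64(358), np.float64(239.0)), (np.int64(364), np.float64(230.5)), (np.int64(370), np.float64(232.0)), (np.int64(376), np.float64(233.0)), (np.int64(382), np.float64(234.5)), (np.int64(388), np.float64(236.0))]
top0 241 [(np.int64(227), np.float64(254.8)), (np.int64(233), np.float64(267.5)), (np.int64(239), np.float64(267.5)), (np.int64(245), np.float64(267.0)), (np.int64(251), np.float64(262.5)), (np.int64(257), np.float64(266.5)), (np.int64(263), np.float64(257.0))]
28
50
[[0, 194, 236, 286, 19767], [337, 215, 81, 34, 1537], [75, 219, 29, 3, 64], [309, 252, 1, 14, 14], [6, 292, 4, 8, 24], [240, 384, 15, 6, 55], [293, 401, 12, 19, 106], [148, 422, 60, 38, 268], [299, 434, 29, 14, 229], [305, 441, 51, 30, 490], [100, 442, 25, 20, 120], [131, 443, 42, 37, 349], [297, 446, 8, 11, 21], [126, 451, 7, 10, 35], [162, 450, 41, 30, 689], [113, 459, 7, 6, 17], [213, 463, 22, 17, 132], [273, 462, 22, 18, 222], [129, 464, 5, 7, 15], [200, 474, 11, 4, 26]]
```

```bash
python3 -c "
from h import *
print(r.finish_job())"
```

```text
the job is handed in; nothing more can be done
None
```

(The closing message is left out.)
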